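# Push the lids home with the cross-slide lidding press

### The arm

A 6-joint arm with a two-finger parallel gripper is mounted at the origin on a cart in front of the work surface, level with it; the furniture and walls round the work are solid. World frame = base frame: x ahead of the robot, y to its left, z up, the work surface at z = 0. Lengths are in m, angles in degrees, forces in N, time in s.
With the tool pointing down it reaches from about 0.3 to 0.75 m from the base axis. Payload 8.5 kg.
Tool frame: the origin (TCP) lies at the very end of the fingers, on their centre line; the grasp point (between the pads) lies 19 mm behind it; z points along the fingers, y is the line along which they close (so a half turn about z gives the same grasp; the last joint's range is limited). The gripper opens to 85 mm and grips with 20 to 120 N. Pads are 22 mm wide; open, the fingers measure 114 mm over their backs; the gripper's body (76 mm by 85 mm) begins 54 mm behind the grasp point. The pads swing forward as they close: fully open they stand 13 mm farther back than shut.
Start: joints at [56.648, 21.807, 74.336, -0, 83.858, -12.336], TCP at [0.197, 0.513, 0.231] pointing down, gripper open.
Joint ranges: [-178.18, 178.18], [-50.72, 133.34], [12.68, 142.11], [-81.47, 261.47], [9.98, 163.14], [-165.26, 165.26]. Speed limits (degrees/s): [136.94, 136.94, 180, 180, 180, 180].

### API

Orientations are given as a 3x3 rotation matrix whose columns are the frame's x, y, z axes.
In Python, from rig import * gives the robot as it stands. The module is installed in compiled form; this text tells all that it offers.
- The arm moves only by the shell command python3 -m pendant 'ROWS' [OPENING] [FORCE]. ROWS is JSON, a list of rows, each a list of 2 entries, a list of its own where there are three numbers: the shift along the tool's x, y, z as a fraction of full scale, then the turn, a rotation vector about the tool's x, y, z as a fraction of full scale. A call has 1 to 8 rows; each row shifts and turns the commanded pose from where the row before left it, along the tool's axes as they then stand; what a row does not reach is not made up. Full scale, the value 1, is 40 mm for a shift and 5 degrees for a turn. A row lasts 1/8 s, in which the tool goes at most 62.5 mm and 10.7 degrees, less where a joint would pass 70% of its speed; a pose out of reach is approached as far as the arm can. A call with a number of a shift or a turn outside -1 to 1 is refused whole. A call with a gripper value outside its range is refused whole. OPENING is the opening, from 0 (shut) to 1 (fully open), set as the call begins (- or left out, the last holds). The fingers move at their own pace and stop on an object; FORCE is the grip in N (left out, the last holds). Time passes only in rows, so rows that do not move let the fingers close. It gives the time, the measured TCP pose, the force, the opening and the grip force at its end, in the units of the state.
- observe(): the state, without advancing time (a new reading comes with each control period).
- get_image(name): name is "scene" or "top" or "wrist"; returns a dict with "img" (384x512x3 uint8, blue, green, red), "range_z" (384x512 float32, m along the optical axis (not along the pixel's ray), 0 where there is no reading), "camera_matrix" (3x3 intrinsics, pixels), "eye" and "rotation" of the camera in the world. Camera axes: x right, y down, z forward; pixel columns grow to the right and rows downward; lengths in m; the calibration is good to about 2 mm. The wrist camera is an equidistant fisheye: a pixel r from the principal point sees the ray r / f radians off the axis. A picture is of the moment at which its call begins.
- close_job(): hands the job in; it is judged then, once.
Trained networks look in the newest picture that a camera, given by its name, has taken for a name from the list of things; names that differ only in an ending like _2 or _b are one class to them, and where a whole thing is asked for, a point or a joint stands for the part that bears it (a point fixed in the world has none). Each returns a list of dicts, best first, with "conf" (0 to 1); they miss things now and then, are a little off and sometimes report something else, mostly with a low value. They report only what shows in the picture. A call takes as long as a camera call.
- regions_of(camera, query): "mask" (384x512 bool, what is visible of it).
- landmark_of(camera, query): "point" ([x, y, z] in m, in world coordinates, good to about 4 mm: a listed point, or the origin of a listed thing).
The state is a dict: "time_s": time; "q": joint angles; "qvel": joint speeds; "joint_efforts": joint torques, N m; "position": TCP position; "tool_rot": TCP orientation; "ft_force": force on the tool from outside, world axes, zero at the start; "wrist_torque": the same for the moment, N m; "grip_width": finger opening in m; "gripper_force": force on a finger pad.
Only numpy, scipy, OpenCV 4.12 (cv2) and the standard library are available. Lean on these libraries where they do the work, as an engineer would, in place of code of your own. Each camera call takes 0.05 s, during which the arm holds its last target. There are 200 camera calls.

### The job

Three pots stand in the sliding tray of the lidding press with their wooden lids only laid on. Slide the tray, which has a pull loop at its front, so that each lid in turn is centred under the plunger, and press the plunger's knob down until that lid is fully home, in whichever order suits you. Then draw the tray fully out to its front stop; do not touch the pots or lids with the gripper, and leave everything else on the worktop standing where it is.

Things in the scene. Friction and masses are not known exactly. Their poses are not given: they have to be found in the camera images.
- press: Grey lidding press, fixed; origin on the worktop under the plunger axis, x from the pull loop to the column, y left, z up (yaw varies). Base 320 (x -135 to +185) x 300 x 14 mm; column 40 x 70 mm at x +140 to +180, 184 mm high; arm 36 mm wide, 152 to 182 mm up, from it to the plunger's round bush, 44 mm diameter, 146 to 186 mm up.
- saddle (a joint): Left-right slide of the tray, m, along the press's y: 0 = tray central, positive = tray to the left, range -0.056 to +0.056. Stays where it is left; about 4 N moves it.
- tray (a joint): Near-far slide of the tray, m, along the press's x: 0 = fully out at the front stop, growing to 0.112 as it is pushed in under the arm. Stays where it is left; about 4 N moves it. The wooden tray (160 x 176 mm, top 57 mm up) carries three white pots: two in the near row, 84 mm apart, and one 72 mm farther in, midway between them. The tray never turns against the press.
- pull_loop (a point): Centre of the opening of the flat steel pull loop at the front of the tray, 66 mm above the worktop; axes as the press. The opening is 40 mm (press x) by 52 mm (press y) between round bars of 10 mm diameter (front one black, 12 mm). Fingertips fit in from above; the nearest surface below is 36 mm above the worktop.
- knob_top (a point): Centre of the top of the plunger's black palm knob, 48 mm diameter, 232 mm above the worktop when up. The knob is pressed straight down.
- plunger_foot (a point): Centre of the underside of the plunger's flat white foot, 32 mm diameter; 139 mm above the worktop when up.
- plunger (a joint): Travel of the plunger, m: 0 = up, growing as it is pressed down, stop at 0.0245. A spring lifts it when let go (3 N at the top, 5 N at the bottom). Over a lid that stands proud the foot touches at about 0.012, and 0.021 means that this lid is home; pushing a lid home takes about 7 N more than the spring; past that the seal gives a little and the force climbs steeply.
- lid_a (a joint): How far the lid of the near left pot has been pushed down, m: 0 to 0.001 = loose, standing 9 mm proud of the pot; 0.009 = fully home, on the pot's rim. It stays where it is left.
- lid_a_centre (a point): Centre of the top of the light wooden lid of the near left pot (lid 67 mm diameter, with a round boss of 22 mm diameter in its middle, on whose top this point lies, 127 mm above the worktop when loose, 118 mm when home).
- lid_b (a joint): How far the lid of the near right pot has been pushed down, m: 0 to 0.001 = loose, standing 9 mm proud of the pot; 0.009 = fully home, on the pot's rim. It stays where it is left.
- lid_b_centre (a point): Centre of the top of the light wooden lid of the near right pot (lid 67 mm diameter, with a round boss of 22 mm diameter in its middle, on whose top this point lies, 127 mm above the worktop when loose, 118 mm when home).
- lid_c (a joint): How far the lid of the far pot has been pushed down, m: 0 to 0.001 = loose, standing 9 mm proud of the pot; 0.009 = fully home, on the pot's rim. It stays where it is left.
- lid_c_centre (a point): Centre of the top of the light wooden lid of the far pot (lid 67 mm diameter, with a round boss of 22 mm diameter in its middle, on whose top this point lies, 127 mm above the worktop when loose, 118 mm when home).
- yoghurt_pot: Bystander beside the press: plastic yoghurt tub, 72 mm diameter, 71 mm tall; origin under its centre.
- spice_jar: Bystander beside the press: spice jar with a dark cap, 41 mm diameter, 105 mm tall; origin under its centre.
- tin: Bystander beside the press: small food tin, 58 mm diameter, 72 mm tall; origin under its centre.
- espresso_cup: Bystander beside the press: patterned espresso cup, 60 mm diameter with handle (83 mm), 52 mm tall; origin under its centre.
- pot_a: White pot, the near left pot: 72 mm diameter, 55 mm tall, held in its pocket; origin under its centre, 50 mm above the worktop.
- pot_b: White pot, the near right pot: 72 mm diameter, 55 mm tall, held in its pocket; origin under its centre, 50 mm above the worktop.
- pot_c: White pot, the far pot: 72 mm diameter, 55 mm tall, held in its pocket; origin under its centre, 50 mm above the worktop.

How it is judged (in metres and radians):
On the way, in this order (a step that is already met when the one before it is completed fails the run):
1. a first lid, centred under the plunger, has been pushed home (((value of joint lid_a above 0.0065 m and horizontal distance between plunger_foot and lid_a_centre below 0.01 m) or (value of joint lid_b above 0.0065 m and horizontal distance between plunger_foot and lid_b_centre below 0.01 m) or (value of joint lid_c above 0.0065 m and horizontal distance between plunger_foot and lid_c_centre below 0.01 m))), for 0.1 s.
2. a second lid, centred under the plunger, has been pushed home ((value of joint each of lid_a, lid_b above 0.0065 m or value of joint each of lid_a, lid_c above 0.0065 m or value of joint each of lid_b, lid_c above 0.0065 m) and ((value of joint lid_a above 0.0065 m and horizontal distance between plunger_foot and lid_a_centre below 0.01 m) or (value of joint lid_b above 0.0065 m and horizontal distance between plunger_foot and lid_b_centre below 0.01 m) or (value of joint lid_c above 0.0065 m and horizontal distance between plunger_foot and lid_c_centre below 0.01 m))), for 0.1 s.
3. the third lid has been pushed home as well (value of joint each of lid_a, lid_b, lid_c above 0.0065 m and ((value of joint lid_a above 0.0065 m and horizontal distance between plunger_foot and lid_a_centre below 0.01 m) or (value of joint lid_b above 0.0065 m and horizontal distance between plunger_foot and lid_b_centre below 0.01 m) or (value of joint lid_c above 0.0065 m and horizontal distance between plunger_foot and lid_c_centre below 0.01 m))), for 0.1 s.
At the end, for the whole second after the job is handed in: All three lids are home (each pushed down at least 6.5 of its 9 mm), the tray is drawn out to within 10 mm of its front stop, and the plunger is up (within 3 mm) (value of joint each of lid_a, lid_b, lid_c above 0.0065 m and value of joint tray below 0.01 m and value of joint plunger below 0.003 m); the robot touches nothing.
It fails at once if the plunger presses on a lid whose centre is more than 10 mm off its axis ((contact force between plunger and lid_a above 1 N and not (horizontal distance between plunger_foot and lid_a_centre below 0.01 m)) or (contact force between plunger and lid_b above 1 N and not (horizontal distance between plunger_foot and lid_b_centre below 0.01 m)) or (contact force between plunger and lid_c above 1 N and not (horizontal distance between plunger_foot and lid_c_centre below 0.01 m))).
It fails at once if the gripper or arm touches a pot or a lid (contact force between any of the fingers, the arm and lid_a above 1 N or contact force between any of the fingers, the arm and lid_b above 1 N or contact force between any of the fingers, the arm and lid_c above 1 N or contact force between any of the fingers, the arm and pot_a above 1 N or contact force between any of the fingers, the arm and pot_b above 1 N or contact force between any of the fingers, the arm and pot_c above 1 N).
It fails at once if a bystander is shifted by more than 30 mm or tipped (distance of any of yoghurt_pot, spice_jar, tin, espresso_cup from where it was at the start of the episode above 0.03 m or angle between any of yoghurt_pot, spice_jar, tin, espresso_cup's own z axis and vertical above 0.4 rad).
It also fails if it takes over 69 s, if anything falls off the work surface, if the arm or the gripper's body presses on something with over 40 N, if the wrist force passes 120 N, or if a joint passes its speed limit or range.

## Working session

There is one attempt and no reset: what is moved stays moved. The work goes in short steps, Python scripts to look and compute and a shell command to move; the robot and the scene stay as the last step left them, time stands still between calls to the robot, and variables do not carry over. Pictures are saved under pics/ and viewed, at most 10 in all, crops included, and the job is handed in when it is done.

```bash
mkdir -p pics; python3 - <<'E'
from rig import *
import cv2,numpy as np
s=observe();print(s['time_s'],s['position'],np.round(s['tool_rot'],3).tolist(),s['grip_width'])
for c in ["scene","top"]:
    d=get_image(c);cv2.imwrite(f"pics/{c}0.png",d['img']);print(c,np.round(d['eye'],3),np.round(d['rotation'],3).tolist())
    for q in ["press","pull_loop","knob_top","plunger_foot","lid_a_centre","lid_c_centre","yoghurt_pot","spice_jar","tin","espresso_cup"]:
        print(q,[(np.round(r['point'],3).tolist(),round(r['conf'],2)) for r in landmark_of(c,q)[:4]])
E
```

```text
0.0 [0.19706223 0.51314415 0.23070332] [[-0.933, 0.359, -0.001], [0.359, 0.933, -0.001], [0.0, -0.001, -1.0]] 0.08540200471779502
scene [ 0.108 -0.812  0.905] [[0.868, -0.299, 0.396], [-0.496, -0.532, 0.686], [0.006, -0.792, -0.61]]
press [([0.666, 0.076, 0.233], 0.64), ([0.668, 0.076, 0.001], 0.62), ([0.706, 0.032, 0.049], 0.27)]
pull_loop [([0.524, 0.01, 0.066], 0.94)]
knob_top [([0.667, 0.076, 0.233], 0.79)]
plunger_foot [([0.663, 0.083, 0.139], 0.77), ([0.705, 0.294, -0.002], 0.58), ([0.708, 0.037, 0.129], 0.48)]
lid_a_centre [([0.634, 0.068, 0.123], 0.79)]
lid_c_centre [([0.708, 0.036, 0.13], 0.82)]
yoghurt_pot [([0.58, 0.287, -0.001], 0.67)]
spice_jar []
tin [([0.624, -0.128, 0.002], 0.76)]
espresso_cup [([0.705, 0.293, -0.001], 0.67), ([0.641, -0.012, 0.126], 0.26)]
top [0.409 0.029 1.217] [[0.01, -0.987, 0.162], [-1.0, -0.006, 0.027], [-0.026, -0.162, -0.986]]
press [([0.666, 0.079, 0.001], 0.94)]
pull_loop [([0.528, 0.012, 0.066], 0.94)]
knob_top [([0.664, 0.079, 0.23], 0.82)]
plunger_foot []
lid_a_centre [([0.632, 0.07, 0.128], 0.84), ([0.646, -0.021, 0.123], 0.52)]
lid_c_centre [([0.709, 0.032, 0.124], 0.59)]
yoghurt_pot [([0.579, 0.285, -0.001], 0.87)]
spice_jar [([0.723, -0.118, -0.003], 0.86)]
tin [([0.618, -0.128, 0.003], 0.62)]
espresso_cup [([0.706, 0.298, -0.003], 0.8)]
```

View pics/scene0.png

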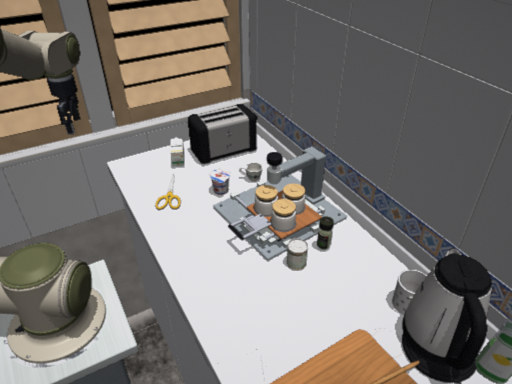

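View pics/top0.png

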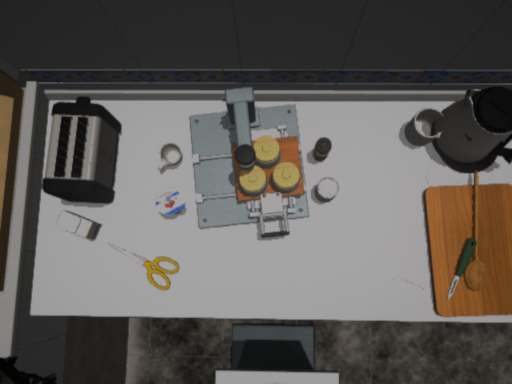

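The scene view shows the loop at (243,232), lids at (266,193), (284,209) and (294,190), and the knob at (274,160). In the top view the loop is at (273,222) and the knob at (245,156). Next I measure these from the range data in both views and fit the press pose.

```bash
cat > h.py <<'E'
from rig import *
import cv2,numpy as np
def cloud(d):
    v,u=np.mgrid[0:384,0:512];K=d['camera_matrix'];z=d['range_z']
    p=np.stack([(u-K[0,2])/K[0,0]*z,(v-K[1,2])/K[1,1]*z,z],-1)
    return p@np.array(d['rotation']).T+np.array(d['eye'])
def circ(p): # smallest enclosing circle of trimmed points
    c,r=cv2.minEnclosingCircle(p[:,:2].astype(np.float32)*1000);return np.round(c,1),round(r,1)
E
python3 - <<'E'
from h import *
for c in ["scene","top"]:
    d=get_image(c);P=cloud(d);ok=d['range_z']>0
    def show(n,m):
        m=m&ok; 
        k,l=cv2.connectedComponents(m.astype(np.uint8))
        for i in range(1,k):
            q=P[l==i]
            if len(q)>25: print(c,n,len(q),circ(q),'z',np.round(np.median(q[:,2]),4),'mean',np.round(q.mean(0)*1000,1))
    box=(abs(P[...,0]-.66)<.17)&(abs(P[...,1]-.06)<.14)
    show('knob',box&(abs(P[...,2]-.229)<.006))
    show('lid',box&(abs(P[...,2]-.1195)<.0045))
    show('boss',box&(abs(P[...,2]-.127)<.003))
    show('loop',(abs(P[...,0]-.52)<.04)&(abs(P[...,1]-.015)<.06)&(abs(P[...,2]-.068)<.008))
    show('colarm',box&(abs(P[...,2]-.183)<.005))
    m=(abs(P[...,0]-.68)<.2)&(abs(P[...,1]-.08)<.19)&(abs(P[...,2]-.012)<.005)
    q=P[m&ok][:,:2].astype(np.float32)*1000; 
    print(c,'base',cv2.minAreaRect(q))
    for n in ["lid_a_centre","knob_top"]:
        for r in regions_of(c,n)[:3]: print(n,round(r['conf'],2),int(r['mask'].sum()),np.round(np.argwhere(r['mask']).mean(0)[::-1],1))
E
```

```text
scene knob 135 (array([664.4,  75.6]), 24.4) z 0.2299 mean [663.6  74.1 229.5]
scene lid 39 (array([813.2,  88.3]), 30.3) z 0.1192 mean [810.7  80.9 119.3]
scene lid 207 (array([630.8,  65.7]), 36.6) z 0.1217 mean [629.8  59.7 121.4]
scene lid 212 (array([707.2,  30.5]), 34.6) z 0.1213 mean [704.6  26.3 121. ]
scene lid 259 (array([641.5, -17.1]), 36.3) z 0.1217 mean [640.3 -22.5 121.2]
scene boss 31 (array([705.9,  29.7]), 18.4) z 0.125 mean [706.2  29.9 125.5]
scene boss 30 (array([625.9,  62.5]), 17.6) z 0.1254 mean [628.9  61.8 125.7]
scene loop 265 (array([523.6,   8.8]), 45.8) z 0.0679 mean [523.    6.8  67.4]
scene colarm 423 (array([738.2,  89.5]), 94.3) z 0.1815 mean [744.5  84.2 181.8]
scene base ((697.4755249023438, 87.53829956054688), (335.7279968261719, 391.80267333984375), 6.539451599121094)
lid_a_centre 0.87 306 [266.3 193.1]
knob_top 0.75 223 [274.6 159.4]
top knob 310 (array([666.9,  78.9]), 23.9) z 0.2323 mean [665.3  78.7 231.9]
top lid 98 (array([707.8,  36.4]), 32.4) z 0.1227 mean [699.2  43.2 122.4]
top lid 57 (array([719.2,  20.1]), 22.7) z 0.123 mean [724.7  1
[... 328 characters left out ...]
y([615.5,  78. ]), 13.0) z 0.1226 mean [616.8  79.5 122.2]
top boss 316 (array([708.9,  31. ]), 33.2) z 0.1259 mean [708.5  31.4 126.1]
top boss 323 (array([642. , -18.2]), 33.3) z 0.1256 mean [643.2 -19.9 125.9]
top boss 346 (array([632.8,  64.7]), 32.9) z 0.126 mean [631.   64.5 126.3]
top loop 415 (array([525.8,   9.5]), 46.0) z 0.0705 mean [527.5  10.9  69.9]
top colarm 865 (array([765. ,  95.9]), 72.2) z 0.1833 mean [773.3  91.4 183.2]
top colarm 35 (array([658. ,  78.3]), 19.1) z 0.1851 mean [650.3  77.7 184.5]
top base ((679.9937744140625, 81.61339569091797), (390.4717102050781, 371.5462646484375), 0.6683853268623352)
lid_a_centre 0.74 515 [252.9 178.3]
knob_top 0.93 351 [245.1 153.3]
```

```bash
python3 -m pendant '[[[-0.83,-0.65,0.05],[0,0,0]],[[-0.83,-0.65,0.05],[0,0,0]],[[-0.83,-0.65,0.05],[0,0,0]],[[-0.83,-0.65,0.05],[0,0,0]],[[-0.83,-0.65,0.05],[0,0,0]],[[-0.83,-0.65,0.05],[0,0,0]],[[-0.83,-0.65,0.05],[0,0,0]]]' 1
python3 -m pendant '[[[-0.83,-0.65,0.05],[0,0,0]],[[-0.83,-0.65,0.05],[0,0,0]],[[-0.83,-0.65,0.05],[0,0,0]],[[-0.83,-0.65,0.05],[0,0,0]],[[-0.83,-0.65,0.05],[0,0,0]],[[-0.83,-0.65,0.05],[0,0,0]],[[-0.83,-0.65,0.05],[0,0,0]]]'
python3 -m pendant '[[[0,0,0],[0,0,1]],[[0,0,0],[0,0,1]],[[0,0,0],[0,0,1]],[[0,0,0],[0,0,1]],[[0,0,0],[0,0,1]],[[0,0,0],[0,0,1]],[[0,0,0],[0,0,1]]]'
python3 -m pendant '[[[0,0,0],[0,0,1]],[[0,0,0],[0,0,1]],[[0,0,0],[0,0,1]],[[0,0,0],[0,0,1]],[[0,0,0],[0,0,1]],[[0,0,0],[0,0,0.47]],[[0,0,0],[0,0,0]]]' 0.55
python3 - <<'E'
from h import *
s=observe();print(s['q'],s['position'],s['grip_width'],np.round(s['tool_rot'],3).tolist())
d=get_image("wrist");cv2.imwrite("pics/w1.png",d['img'])
print(d['camera_matrix'],d['eye'],np.round(d['rotation'],3).tolist())
for q in ["pull_loop","lid_a_centre","knob_top"]: print(q,[(np.round(r['point'],3).tolist(),round(r['conf'],2)) for r in landmark_of("wrist",q)[:4]])
E
```

```text
time_s: 2.28
position: [0.3495, 0.259, 0.2174]
tool_rot: [[-0.934, 0.359, 0.001], [0.359, 0.934, 0.0], [-0.0, 0.0, -1.0]]
ft_force: [0.3, 0.8, -0.2]
grip_width: 0.0854
gripper_force: 0.0
time_s: 3.15
position: [0.5012, 0.0056, 0.2034]
tool_rot: [[-0.933, 0.359, 0.0], [0.359, 0.933, 0.0], [-0.0, 0.0, -1.0]]
ft_force: [0.6, 0.6, 0.9]
grip_width: 0.0854
gripper_force: 0.0
time_s: 4.03
position: [0.5006, 0.0069, 0.2034]
tool_rot: [[-0.557, 0.831, 0.0], [0.831, 0.557, -0.0], [-0.0, 0.0, -1.0]]
ft_force: [0.1, -0.4, -0.6]
grip_width: 0.0853
gripper_force: 0.0
time_s: 4.9
position: [0.5006, 0.0069, 0.2034]
tool_rot: [[-0.116, 0.993, 0.0], [0.993, 0.116, -0.0], [-0.0, 0.0, -1.0]]
ft_force: [0.4, -0.2, 0.5]
grip_width: 0.0469
gripper_force: 0.0
[-1.27820544e+01  1.82323204e+01  8.47833858e+01 -1.84042652e-03
  7.69767533e+01 -1.94402787e+01] [0.50060071 0.00690871 0.20337499] 0.04693490118789267 [[-0.116, 0.993, 0.0], [0.993, 0.116, -0.0], [-0.0, 0.0, -1.0]]
[[297.31863964   0.         255.14672092]
 [  0.         297.31863964 196.65304164]
 [  0.           0.           1.        ]] [0.4904959  0.0902603  0.34661572] [[0.993, 0.11, 0.036], [0.115, -0.939, -0.325], [-0.002, 0.327, -0.945]]
pull_loop [([0.707, 0.033, 0.128], 0.35)]
lid_a_centre [([0.63, 0.069, 0.128], 0.65)]
knob_top []
```

View pics/w1.png

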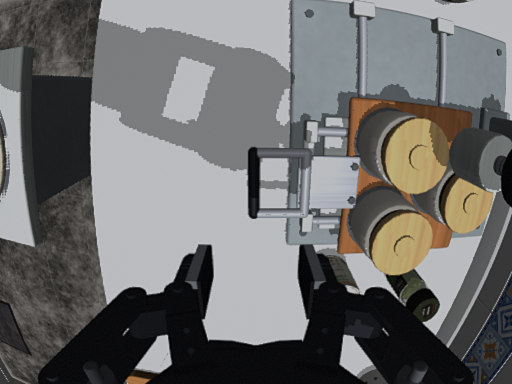

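The wrist view shows the black front bar at (253,183), the back bar at (306,183), and the bosses at (420,156), (404,246) and (467,203). I'll project these into the world.

```bash
cat >> h.py <<'E'
def wray(d,u,v,z):
    K=d['camera_matrix'];x=u-K[0,2];y=v-K[1,2];r=np.hypot(x,y);t=r/K[0,0]
    a=np.array([np.sin(t)*x/r,np.sin(t)*y/r,np.cos(t)]);a=np.array(d['rotation'])@a
    e=np.array(d['eye']);return e+a*(z-e[2])/a[2]
E
python3 - <<'E'
from h import *
d=get_image("wrist")
for n,u,v,z in [('front',253,183,.068),('front top',253,150,.068),('front bot',253,216,.068),('back',306,183,.068),('a',420,156,.127),('b',404,246,.127),('c',467,203,.127)]: print(n,np.round(wray(d,u,v,z),4))
# heights from range (along optical axis)
K=d['camera_matrix']
for u,v in [(253,183),(306,183),(420,156)]:
    z=np.median(d['range_z'][v-1:v+2,u-1:u+2]);x,y=u-K[0,2],v-K[1,2];r=np.hypot(x,y);t=r/K[0,0]
    print(np.round(np.array(d['eye'])+np.array(d['rotation'])@np.array([np.tan(t)*x/r*z,np.tan(t)*y/r*z,z]),4))
E
```

```text
front [0.4974 0.0083 0.068 ]
front top [0.4937 0.0408 0.068 ]
front bot [ 0.5014 -0.0264  0.068 ]
back [0.5493 0.0145 0.068 ]
a [0.6313 0.0664 0.127 ]
b [ 0.6405 -0.017   0.127 ]
c [0.7005 0.032  0.127 ]
[0.4973 0.0097 0.0728]
[0.5486 0.0155 0.0715]
[0.6312 0.0664 0.1271]
```

```bash
python3 -m pendant '[[[0.02,-0.08,0.6],[0,0,0]],[[0,0,0.7],[0,0,0]],[[0,0,0.7],[0,0,0]],[[0,0,0.7],[0,0,0]],[[0,0,0.6],[0,0,0]],[[0,0,0.57],[0,0,0]],[[0,0,0],[0,0,0]]]'
python3 -m pendant '[[[0,0,0],[0,0,0]],[[0,0,0],[0,0,0]],[[0,0,0],[0,0,0]],[[0,0,0],[0,0,0]],[[0,0,0],[0,0,0]],[[0,0,0],[0,0,0]]]' 0 50
```

```text
time_s: 6.02
position: [0.4966, 0.0075, 0.0475]
tool_rot: [[-0.116, 0.993, -0.003], [0.993, 0.116, 0.001], [0.001, -0.003, -1.0]]
ft_force: [0.5, 0.8, 0.4]
grip_width: 0.0469
gripper_force: 0.0
time_s: 6.78
position: [0.498, 0.0072, 0.0495]
tool_rot: [[-0.116, 0.993, 0.002], [0.993, 0.116, -0.0], [-0.001, 0.002, -1.0]]
ft_force: [-0.1, 0.8, 7.0]
grip_width: 0.0102
gripper_force: 49.0
```

```bash
python3 -m pendant '[[[0.05,0.215,0],[0,0,0]],[[0.05,0.215,0],[0,0,0]],[[0.05,0.215,0],[0,0,0]],[[0.05,0.215,0],[0,0,0]],[[0,0,0],[0,0,0]]]'
cat > chk.py <<'E'
from h import *
import sys
s=observe();print(s['time_s'],np.round(s['position'],4))
ex=np.array([.9933,.1158]);ey=np.array([-.1158,.9933]);k=np.array([.6656,.0773])
for c in ["top","scene"]:
    d=get_image(c);P=cloud(d);ok=d['range_z']>0
    m=ok&(abs(P[...,0]-.66)<.15)&(abs(P[...,1]-.06)<.16)&(abs(P[...,2]-.1205)<.0085 )
    m=cv2.morphologyEx(m.astype(np.uint8),cv2.MORPH_OPEN,np.ones((3,3)))
    n,l=cv2.connectedComponents(m)
    for i in range(1,n):
        q=P[l==i]
        if len(q)>100:
            z,r=circ(q);w=z/1000-k;print(c,len(q),z,r,'press dx,dy mm',np.round([w@ex*1000,w@ey*1000],1))
    m=ok&(P[...,2]>.215)&(P[...,2]<.245)&(abs(P[...,0]-.6656)<.03)&(abs(P[...,1]-.0773)<.03)
    print(c,'knob',circ(P[m]),np.percentile(P[m][:,2],90).round(4))
    for q in ["lid_a_centre","pull_loop"]: print(q,[(np.round(r['point'],3).tolist(),round(r['conf'],2)) for r in landmark_of(c,q)[:3]])
    cv2.imwrite(f"pics/{sys.argv[1]}{c}.png",cv2.resize(d['img'][110:260,180:340],None,fx=4,fy=4))
d=get_image("wrist");cv2.imwrite(f"pics/{sys.argv[1]}w.png",d['img'])
E
python3 chk.py a
```

```text
time_s: 7.4
position: [0.5316, 0.0188, 0.0496]
tool_rot: [[-0.116, 0.993, 0.003], [0.993, 0.116, -0.001], [-0.001, 0.002, -1.0]]
ft_force: [1.6, -1.1, 5.5]
grip_width: 0.0105
gripper_force: 49.2
7.4 [0.5316 0.0188 0.0496]
top 475 [741.4  42.9] 34.0 press dx,dy mm [ 71.3 -42.9]
top 475 [674.7  -6.8] 33.4 press dx,dy mm [ -0.7 -84.6]
top 223 [665.   76.2] 33.1 press dx,dy mm [-0.7 -1. ]
top knob (array([666.8,  78.8]), 24.0) 0.2348
lid_a_centre [([0.665, 0.081, 0.127], 0.84)]
pull_loop [([0.665, 0.075, 0.054], 0.2)]
scene 263 [740.8  40.9] 35.0 press dx,dy mm [ 70.5 -44.9]
scene 227 [664.5  73.9] 34.4 press dx,dy mm [-1.5 -3.2]
scene 298 [673.8 -10. ] 35.0 press dx,dy mm [ -2.  -87.7]
scene knob (array([666.6,  76.5]), 25.6) 0.2317
lid_a_centre [([0.664, 0.079, 0.125], 0.83)]
pull_loop [([0.559, 0.02, 0.066], 0.92), ([0.739, 0.043, 0.045], 0.53)]
```

```bash
python3 -m pendant '[[[0.05,0.05,0],[0,0,0]],[[0,0,0],[0,0,0]]]'
python3 -m pendant '[[[0,0,0],[0,0,0]],[[0,0,0],[0,0,0]],[[0,0,0],[0,0,0]],[[0,0,-0.3],[0,0,0]],[[0,0,-0.8],[0,0,0]],[[0,0,-1],[0,0,0]],[[0,0,-1],[0,0,0]],[[0,0,-1],[0,0,0]]]' 0.5
python3 -m pendant '[[[0,0,-1],[0,0,0]],[[0.2,0.7,-0.2],[0,0,0]],[[0.2,0.7,0],[0,0,0]],[[0.2,0.7,0],[0,0,0]],[[0.2,0.7,0],[0,0,0]],[[0.2,0.62,0],[0,0,0]],[[0,0,0],[0,0,0]]]' 0
python3 chk.py a2
```

```text
time_s: 8.0
position: [0.5326, 0.021, 0.0495]
tool_rot: [[-0.116, 0.993, 0.001], [0.993, 0.116, -0.001], [-0.001, 0.001, -1.0]]
ft_force: [-1.6, -3.4, 8.7]
grip_width: 0.0099
gripper_force: 49.4
time_s: 9.0
position: [0.532, 0.0216, 0.2148]
tool_rot: [[-0.116, 0.993, 0.001], [0.993, 0.116, -0.0], [-0.0, 0.001, -1.0]]
ft_force: [0.3, 0.7, -0.1]
grip_width: 0.0427
gripper_force: 0.0
time_s: 9.88
position: [0.6641, 0.0776, 0.2602]
tool_rot: [[-0.116, 0.993, -0.0], [0.993, 0.116, 0.0], [0.0, -0.0, -1.0]]
ft_force: [0.1, 0.8, 0.5]
grip_width: 0.0001
gripper_force: 0.0
9.875 [0.6641 0.0776 0.2602]
top 473 [676.4  -5.4] 33.6 press dx,dy mm [  1.2 -83.4]
top knob (array([666.1,  78.7]), 23.7) 0.2344
lid_a_centre [([0.668, 0.081, 0.127], 0.53), ([0.677, -0.004, 0.124], 0.44)]
pull_loop [([0.564, 0.025, 0.066], 0.78)]
scene 263 [742.   44.1] 35.9 press dx,dy mm [ 72.  -41.8]
scene 223 [665.8  75.1] 34.5 press dx,dy mm [-0.1 -2.2]
scene 295 [676.9  -6.2] 36.3 press dx,dy mm [  1.6 -84.2]
scene knob (array([665.8,  76.6]), 25.1) 0.2319
lid_a_centre [([0.666, 0.078, 0.123], 0.54)]
pull_loop [([0.558, 0.021, 0.066], 0.78)]
```

View pics/a2scene.png

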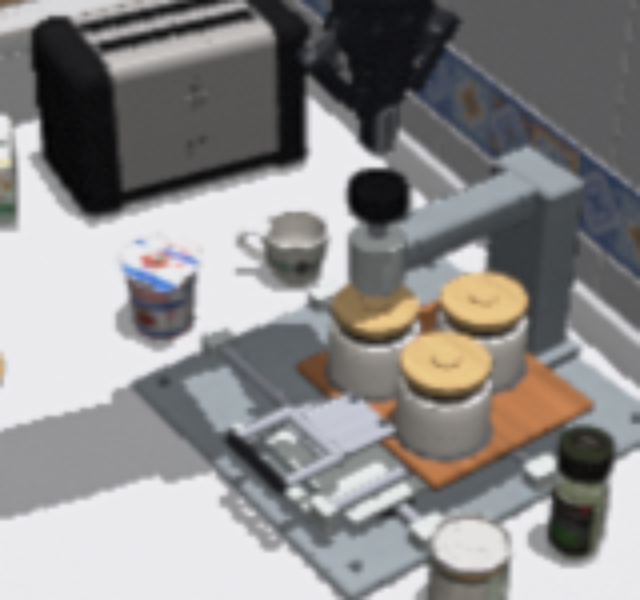

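The crop shows the near left lid under the foot (378,285), with the shut fingertips above the knob (378,195). The offset is about 1 mm, so I press now.

```bash
python3 -m pendant '[[[0,0,0.4],[0,0,0]],[[0,0.03,0.25],[0,0,0]],[[0,0,0.2],[0,0,0]],[[0,0,0.1],[0,0,0]],[[0,0,0],[0,0,0]]]'
python3 -m pendant '[[[0,0,0.1],[0,0,0]],[[0,0,0.1],[0,0,0]],[[0,0,0.05],[0,0,0]],[[0,0,0.03],[0,0,0]],[[0,0,0],[0,0,0]],[[0,0,0],[0,0,0]]]'
```

```text
time_s: 10.85
position: [0.6647, 0.0771, 0.2228]
tool_rot: [[-0.115, 0.993, 0.0], [0.993, 0.115, -0.0], [-0.0, 0.0, -1.0]]
ft_force: [-2.0, -0.9, 4.6]
grip_width: -0.0002
gripper_force: 2.0
time_s: 11.6
position: [0.6648, 0.0771, 0.2128]
tool_rot: [[-0.116, 0.993, 0.002], [0.993, 0.116, -0.0], [-0.001, 0.002, -1.0]]
ft_force: [-4.3, -1.4, 11.5]
grip_width: -0.0001
gripper_force: 5.2
```

```bash
python3 -m pendant '[[[0,0,0.05],[0,0,0]],[[0,0,0.03],[0,0,0]],[[0,0,0],[0,0,0]],[[0,0,0],[0,0,0]]]'
```

```text
time_s: 12.1
position: [0.6649, 0.0771, 0.2109]
tool_rot: [[-0.116, 0.993, 0.003], [0.993, 0.116, -0.001], [-0.001, 0.003, -1.0]]
ft_force: [-6.8, -1.0, 16.9]
grip_width: 0.0002
gripper_force: 8.2
```

```bash
python3 -m pendant '[[[0,0,0.05],[0,0,0]],[[0,0,0],[0,0,0]],[[0,0,0],[0,0,0]]]'
python3 -m pendant '[[[0,0,-0.4],[0,0,0]],[[0,0,-0.7],[0,0,0]],[[0,0,-0.4],[0,0,0]],[[0,0,0],[0,0,0]]]'
python3 chk.py a3; python3 -c "
from h import *
d=get_image('scene')
P=cloud(d)
for x,y in [(.6658,.0751),(.742,.0441),(.6769,-.0062)]:
    m=(d['range_z']>0)&(np.hypot(P[...,0]-x,P[...,1]-y)<.028)&(P[...,2]>.1)&(P[...,2]<.135);print(m.sum(),np.percentile(P[m][:,2],[50,95]).round(4))"
```

```text
time_s: 12.48
position: [0.665, 0.0771, 0.2107]
tool_rot: [[-0.116, 0.993, 0.006], [0.993, 0.116, -0.001], [-0.001, 0.006, -1.0]]
ft_force: [-9.1, -0.7, 25.5]
grip_width: 0.0003
gripper_force: 12.6
time_s: 12.98
position: [0.6653, 0.0772, 0.2667]
tool_rot: [[-0.116, 0.993, 0.002], [0.993, 0.116, 0.0], [-0.0, 0.002, -1.0]]
ft_force: [-0.6, -1.0, -0.8]
grip_width: -0.0002
gripper_force: 0.0
12.975 [0.6653 0.0772 0.2667]
top 462 [676.4  -5.4] 33.3 press dx,dy mm [  1.2 -83.4]
top knob (array([666.8,  79.1]), 23.8) 0.2344
lid_a_centre [([0.666, 0.082, 0.12], 0.61), ([0.74, 0.041, 0.05], 0.43), ([0.675, -0.004, 0.048], 0.2)]
pull_loop [([0.561, 0.028, 0.068], 0.92)]
scene 267 [740.2  44.9] 35.5 press dx,dy mm [ 70.3 -40.8]
scene 121 [663.6  76. ] 33.3 press dx,dy mm [-2.1 -1.1]
scene 298 [673.9  -5. ] 35.4 press dx,dy mm [ -1.3 -82.7]
scene knob (array([664.7,  76.7]), 24.3) 0.2317
lid_a_centre [([0.702, 0.292, -0.0], 0.16)]
pull_loop [([0.56, 0.023, 0.068], 0.73)]
161 [0.1141 0.1177]
168 [0.1225 0.1254]
186 [0.122  0.1251]
```

Lid a is home: its top dropped about 8 mm and the force climbed. I go back to the loop and move +84 mm in press y to bring b under the foot.

```bash
python3 -m pendant '[[[-0.2,-0.69,0],[0,0,0]],[[-0.2,-0.69,0],[0,0,0]],[[-0.2,-0.69,0],[0,0,0]],[[-0.2,-0.69,0],[0,0,0]],[[-0.2,-0.69,0],[0,0,0]],[[0,0,0.7],[0,0,0]],[[0,0,0.9],[0,0,0]],[[0,0,0.9],[0,0,0]]]' 0.5
python3 -m pendant '[[[0,0,0.9],[0,0,0]],[[0,0,0.9],[0,0,0]],[[0,0,0.8],[0,0,0]],[[0,0,0.35],[0,0,0]],[[0,0,0],[0,0,0]]]'
```

```text
time_s: 14.38
position: [0.5322, 0.0215, 0.1652]
tool_rot: [[-0.115, 0.993, 0.001], [0.993, 0.115, -0.0], [-0.0, 0.001, -1.0]]
ft_force: [0.1, 0.4, -0.4]
grip_width: 0.0423
gripper_force: 0.0
time_s: 15.0
position: [0.5323, 0.0215, 0.0479]
tool_rot: [[-0.116, 0.993, -0.001], [0.993, 0.116, 0.0], [0.0, -0.001, -1.0]]
ft_force: [-0.4, 0.7, -0.2]
grip_width: 0.0428
gripper_force: 0.0
```

```bash
python3 -m pendant '[[[0,0,0],[0,0,0]],[[0,0,0],[0,0,0]],[[0,0,0],[0,0,0]],[[0,0,0],[0,0,0]]]' 0 50
python3 -m pendant '[[[0.3,0,0],[0,0,0]],[[0.3,0,0],[0,0,0]],[[0.3,0,0],[0,0,0]],[[0.3,0,0],[0,0,0]],[[0.3,0,0],[0,0,0]],[[0.3,0,0],[0,0,0]],[[0.3,0,0],[0,0,0]],[[0,0,0],[0,0,0]]]'
python3 chk.py b
```

```text
time_s: 15.5
position: [0.5328, 0.0214, 0.0493]
tool_rot: [[-0.116, 0.993, 0.002], [0.993, 0.116, -0.0], [-0.001, 0.002, -1.0]]
ft_force: [-1.9, -0.0, 6.7]
grip_width: 0.0102
gripper_force: 48.8
time_s: 16.5
position: [0.5231, 0.1057, 0.0493]
tool_rot: [[-0.116, 0.993, 0.002], [0.993, 0.116, 0.001], [0.0, 0.002, -1.0]]
ft_force: [-1.4, 3.4, 7.8]
grip_width: 0.0104
gripper_force: 49.0
16.5 [0.5231 0.1057 0.0493]
top 441 [733.4 128.1] 33.8 press dx,dy mm [73.2 42.6]
top 519 [657.3 162.1] 33.9 press dx,dy mm [ 1.6 85.2]
top 236 [666.4  79. ] 33.4 press dx,dy mm [1.  1.6]
top knob (array([666.5,  79.1]), 24.0) 0.235
lid_a_centre [([0.656, 0.164, 0.117], 0.9)]
pull_loop []
scene 217 [664.9  76. ] 33.5 press dx,dy mm [-0.8 -1.2]
scene knob (array([664.9,  77.2]), 24.3) 0.2319
lid_a_centre [([0.724, -0.117, -0.002], 0.6), ([0.658, 0.164, 0.115], 0.54)]
pull_loop [([0.549, 0.11, 0.066], 0.85)]
```

b is aligned to under 1 mm. I release, go to the knob and press.

```bash
python3 -m pendant '[[[0,0,0],[0,0,0]],[[0,0,0],[0,0,0]],[[0,0,0],[0,0,0]],[[0,0,-0.3],[0,0,0]],[[0,0,-0.8],[0,0,0]],[[0,0,-1],[0,0,0]],[[0,0,-1],[0,0,0]],[[0,0,-1],[0,0,0]]]' 0.5
python3 -m pendant '[[[0,0,-1],[0,0,0]],[[-0.22,0.69,-0.2],[0,0,0]],[[-0.22,0.69,0],[0,0,0]],[[-0.22,0.69,0],[0,0,0]],[[-0.22,0.69,0],[0,0,0]],[[-0.22,0.69,0],[0,0,0]],[[0,0,0],[0,0,0]]]' 0
python3 chk.py b2
```

```text
time_s: 17.85
position: [0.5223, 0.1049, 0.2144]
tool_rot: [[-0.116, 0.993, 0.001], [0.993, 0.116, -0.0], [-0.0, 0.001, -1.0]]
ft_force: [0.1, -0.3, -0.1]
grip_width: 0.0429
gripper_force: 0.0
time_s: 18.73
position: [0.6656, 0.0766, 0.2597]
tool_rot: [[-0.115, 0.993, -0.001], [0.993, 0.115, -0.0], [0.0, -0.001, -1.0]]
ft_force: [-0.5, -0.3, 0.1]
grip_width: 0.0001
gripper_force: 0.0
18.725 [0.6656 0.0766 0.2597]
top 171 [722.4 139.9] 28.7 press dx,dy mm [63.7 55.6]
top knob (array([665.7,  78.7]), 23.7) 0.2344
lid_a_centre [([0.658, 0.165, 0.12], 0.61), ([0.666, 0.081, 0.004], 0.3)]
pull_loop [([0.727, -0.115, -0.0], 0.18)]
scene 132 [654.8 157. ] 32.7 press dx,dy mm [-1.5 80.4]
scene 223 [665.1  76.6] 34.3 press dx,dy mm [-0.6 -0.6]
scene knob (array([664.7,  76. ]), 24.4) 0.2319
lid_a_centre [([0.655, 0.166, 0.114], 0.59)]
pull_loop [([0.552, 0.11, 0.066], 0.66), ([0.58, 0.288, -0.0], 0.54)]
```

```bash
python3 -m pendant '[[[0,0,0.4],[0,0,0]],[[0,0,0.25],[0,0,0]],[[0,0,0.2],[0,0,0]],[[0,0,0.15],[0,0,0]],[[0,0,0.15],[0,0,0]],[[0,0,0.1],[0,0,0]],[[0,0,0.06],[0,0,0]],[[0,0,0],[0,0,0]]]'
python3 -m pendant '[[[0,0,0.05],[0,0,0]],[[0,0,0],[0,0,0]],[[0,0,0],[0,0,0]]]'
```

```text
time_s: 20.08
position: [0.6646, 0.0773, 0.2108]
tool_rot: [[-0.116, 0.993, 0.003], [0.993, 0.116, -0.0], [-0.001, 0.003, -1.0]]
ft_force: [-8.9, 0.1, 18.2]
grip_width: 0.0002
gripper_force: 8.7
time_s: 20.45
position: [0.6647, 0.0773, 0.2107]
tool_rot: [[-0.116, 0.993, 0.005], [0.993, 0.116, -0.001], [-0.001, 0.005, -1.0]]
ft_force: [-11.9, 0.4, 26.0]
grip_width: 0.0001
gripper_force: 13.1
```

```bash
python3 -m pendant '[[[0,0,-0.5],[0,0,0]],[[0,0,-0.7],[0,0,0]],[[0.22,-0.69,-0.3],[0,0,0]],[[0.22,-0.69,0],[0,0,0]],[[0.22,-0.69,0],[0,0,0]],[[0.22,-0.69,0],[0,0,0]],[[0.22,-0.69,0],[0,0,0]],[[0,0,0],[0,0,0]]]' 0.5
python3 -c "
from h import *
d=get_image('scene')
P=cloud(d)
for x,y in [(.6651,.0766),(.6565,.161)]:
    m=(d['range_z']>0)&(np.hypot(P[...,0]-x,P[...,1]-y)<.028)&(P[...,2]>.1)&(P[...,2]<.135);print(m.sum(),np.percentile(P[m][:,2],[50,95]).round(4))"
```

```text
time_s: 21.45
position: [0.5216, 0.1053, 0.2662]
tool_rot: [[-0.116, 0.993, 0.001], [0.993, 0.116, 0.0], [-0.0, 0.001, -1.0]]
ft_force: [0.3, -0.2, 0.4]
grip_width: 0.0426
gripper_force: 0.0
158 [0.114  0.1177]
143 [0.1142 0.1176]
```

Both are home. Now I grip the loop again and move −72 mm in press x and −42 mm in press y for c.

```bash
python3 -m pendant '[[[0,0.02,0.7],[0,0,0]],[[0,0,0.9],[0,0,0]],[[0,0,0.9],[0,0,0]],[[0,0,0.9],[0,0,0]],[[0,0,0.9],[0,0,0]],[[0,0,0.8],[0,0,0]],[[0,0,0.35],[0,0,0]],[[0,0,0],[0,0,0]]]'
python3 -m pendant '[[[0,0,0],[0,0,0]],[[0,0,0],[0,0,0]],[[0,0,0],[0,0,0]],[[0,0,0],[0,0,0]]]' 0 50
python3 -m pendant '[[[-0.15,-0.26,0],[0,0,0]],[[-0.15,-0.26,0],[0,0,0]],[[-0.15,-0.26,0],[0,0,0]],[[-0.15,-0.26,0],[0,0,0]],[[-0.15,-0.26,0],[0,0,0]],[[-0.15,-0.25,0],[0,0,0]],[[-0.15,-0.25,0],[0,0,0]],[[0,0,0],[0,0,0]]]'
python3 chk.py c
```

```text
time_s: 22.5
position: [0.5238, 0.1048, 0.0472]
tool_rot: [[-0.115, 0.993, -0.001], [0.993, 0.115, -0.0], [0.0, -0.001, -1.0]]
ft_force: [0.1, 0.3, 1.3]
grip_width: 0.0428
gripper_force: 0.0
time_s: 23.0
position: [0.5239, 0.105, 0.0488]
tool_rot: [[-0.116, 0.993, 0.002], [0.993, 0.116, -0.0], [-0.0, 0.002, -1.0]]
ft_force: [-1.1, -0.2, 5.9]
grip_width: 0.0099
gripper_force: 48.8
time_s: 24.0
position: [0.4572, 0.0546, 0.0487]
tool_rot: [[-0.115, 0.993, 0.002], [0.993, 0.115, -0.001], [-0.001, 0.002, -1.0]]
ft_force: [-2.3, -2.3, 7.7]
grip_width: 0.0102
gripper_force: 49.8
24.0 [0.4572 0.0546 0.0487]
top 237 [667.3  79. ] 33.2 press dx,dy mm [1.9 1.5]
top 514 [601.2  29.2] 33.2 press dx,dy mm [-69.5 -40.3]
top 497 [591.  111.5] 33.3 press dx,dy mm [-70.1  42.6]
top knob (array([666.9,  78.8]), 24.0) 0.2349
lid_a_centre [([0.591, 0.112, 0.118], 0.94)]
pull_loop [([0.581, 0.284, -0.0], 0.46)]
scene 224 [664.  75.] 34.5 press dx,dy mm [-1.9 -2.1]
scene 141 [586.7 111.9] 32.5 press dx,dy mm [-74.4  43.5]
scene 118 [598.5  18.8] 26.5 press dx,dy mm [-73.4 -50.3]
scene knob (array([665.8,  76.5]), 25.1) 0.2317
lid_a_centre [([0.588, 0.117, 0.112], 0.61)]
pull_loop []
```

```bash
python3 -m pendant '[[[0,0,0],[0,0,0]],[[0,0,0],[0,0,0]],[[0,0,0],[0,0,0]],[[0,0,-0.3],[0,0,0]],[[0,0,-0.8],[0,0,0]],[[0,0,-1],[0,0,0]],[[0,0,-1],[0,0,0]],[[0,0,-1],[0,0,0]]]' 0.5
python3 -m pendant '[[[0,0,-1],[0,0,0]],[[0,0.87,-0.22],[0,0,0]],[[0,0.87,0],[0,0,0]],[[0,0.87,0],[0,0,0]],[[0,0.87,0],[0,0,0]],[[0,0.87,0],[0,0,0]],[[-0.05,0.87,0],[0,0,0]],[[0,0,0],[0,0,0]]]' 0
python3 chk.py c2
```

```text
time_s: 25.35
position: [0.4564, 0.055, 0.2139]
tool_rot: [[-0.116, 0.993, 0.001], [0.993, 0.116, -0.0], [-0.0, 0.001, -1.0]]
ft_force: [0.2, -0.0, 0.0]
grip_width: 0.0427
gripper_force: 0.0
time_s: 26.35
position: [0.6653, 0.0771, 0.2598]
tool_rot: [[-0.116, 0.993, -0.001], [0.993, 0.116, 0.0], [0.0, -0.001, -1.0]]
ft_force: [0.3, -0.3, -0.2]
grip_width: -0.0001
gripper_force: 0.0
26.35 [0.6653 0.0771 0.2598]
top 219 [600.5  21.9] 30.2 press dx,dy mm [-71.1 -47.5]
top knob (array([665.6,  78.7]), 23.7) 0.2343
lid_a_centre []
pull_loop [([0.486, 0.063, 0.066], 0.87)]
scene 221 [665.1  77.3] 34.6 press dx,dy mm [-0.5  0.1]
scene 140 [588.4 108.5] 32.0 press dx,dy mm [-73.1  39.9]
scene 164 [596.3  26.6] 30.0 press dx,dy mm [-74.7 -42.3]
scene knob (array([664.5,  78.7]), 25.5) 0.2318
lid_a_centre [([0.593, 0.114, 0.111], 0.56), ([0.486, 0.056, 0.064], 0.39)]
pull_loop [([0.482, 0.055, 0.066], 0.82), ([0.589, 0.112, 0.049], 0.18)]
```

View pics/c2scene.png

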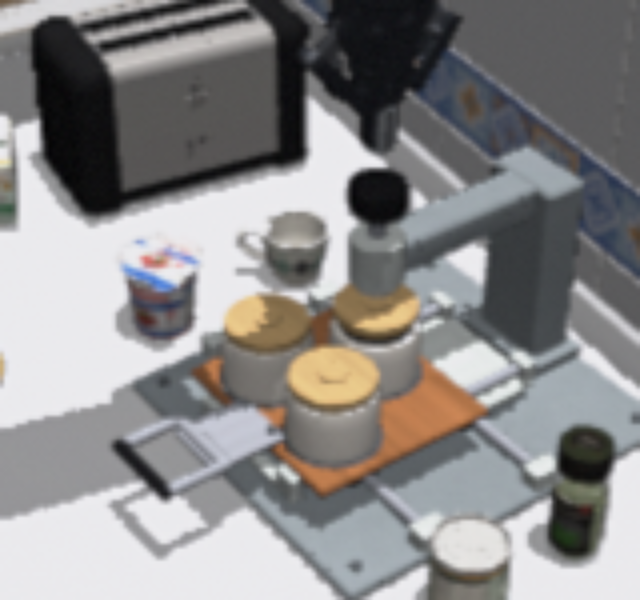

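The far lid sits under the foot (378,285), the other two lids are flush, and the loop is at (170,450). I press.

```bash
python3 -m pendant '[[[0,0,0.4],[0,0,0]],[[0,0,0.25],[0,0,0]],[[0,0,0.2],[0,0,0]],[[0,0,0.15],[0,0,0]],[[0,0,0.15],[0,0,0]],[[0,0,0.1],[0,0,0]],[[0,0,0.06],[0,0,0]],[[0,0,0],[0,0,0]]]'
python3 -m pendant '[[[0,0,0.05],[0,0,0]],[[0,0,0],[0,0,0]],[[0,0,0],[0,0,0]]]'
python3 -m pendant '[[[0,0,-0.5],[0,0,0]],[[0,0,-0.7],[0,0,0]],[[0,-0.87,-0.3],[0,0,0]],[[0,-0.87,0],[0,0,0]],[[0,-0.87,0],[0,0,0]],[[0,-0.87,0],[0,0,0]],[[0,-0.87,0],[0,0,0]],[[0.05,-0.87,0],[0,0,0]]]' 0.5
python3 -c "
from h import *
d=get_image('scene')
P=cloud(d)
for x,y in [(.6651,.0766),(.588,.11),(.597,.026)]:
    m=(d['range_z']>0)&(np.hypot(P[...,0]-x,P[...,1]-y)<.028)&(P[...,2]>.1)&(P[...,2]<.135);print(m.sum(),np.percentile(P[m][:,2],[50,95]).round(4))"
```

```text
time_s: 27.7
position: [0.6642, 0.0771, 0.2109]
tool_rot: [[-0.116, 0.993, 0.003], [0.993, 0.116, -0.0], [-0.001, 0.003, -1.0]]
ft_force: [-7.7, -0.9, 15.7]
grip_width: -0.0
gripper_force: 7.8
time_s: 28.08
position: [0.6643, 0.0771, 0.2108]
tool_rot: [[-0.116, 0.993, 0.005], [0.993, 0.116, -0.001], [-0.001, 0.005, -1.0]]
ft_force: [-11.1, 0.4, 25.4]
grip_width: 0.0005
gripper_force: 12.3
time_s: 29.08
position: [0.4558, 0.0548, 0.266]
tool_rot: [[-0.115, 0.993, 0.001], [0.993, 0.115, -0.0], [-0.0, 0.001, -1.0]]
ft_force: [-0.3, -0.1, -0.5]
grip_width: 0.0429
gripper_force: 0.0
155 [0.1139 0.1176]
168 [0.1141 0.117 ]
200 [0.1138 0.1172]
```

All three lids are home. Now I grip the loop and draw the tray out to its stop.

```bash
python3 -m pendant '[[[0,0.02,0.7],[0,0,0]],[[0,0,0.9],[0,0,0]],[[0,0,0.9],[0,0,0]],[[0,0,0.9],[0,0,0]],[[0,0,0.9],[0,0,0]],[[0,0,0.8],[0,0,0]],[[0,0,0.35],[0,0,0]],[[0,0,0],[0,0,0]]]'
python3 -m pendant '[[[0,0,0],[0,0,0]],[[0,0,0],[0,0,0]],[[0,0,0],[0,0,0]],[[0,0,0],[0,0,0]]]' 0 50
python3 -m pendant '[[[0,-0.12,0],[0,0,0]],[[0,-0.12,0],[0,0,0]],[[0,-0.12,0],[0,0,0]],[[0,0,0],[0,0,0]]]'
python3 -m pendant '[[[0,-0.08,0],[0,0,0]],[[0,0,0],[0,0,0]]]'
```

```text
time_s: 30.12
position: [0.4574, 0.0551, 0.0474]
tool_rot: [[-0.115, 0.993, -0.002], [0.993, 0.115, 0.0], [0.0, -0.001, -1.0]]
ft_force: [0.4, 0.6, 1.2]
grip_width: 0.0427
gripper_force: 0.0
time_s: 30.62
position: [0.4579, 0.055, 0.0488]
tool_rot: [[-0.116, 0.993, 0.001], [0.993, 0.116, -0.0], [-0.0, 0.001, -1.0]]
ft_force: [-0.3, -0.0, 6.7]
grip_width: 0.0102
gripper_force: 49.0
time_s: 31.12
position: [0.4439, 0.0534, 0.0488]
tool_rot: [[-0.115, 0.993, 0.003], [0.993, 0.115, -0.0], [-0.0, 0.002, -1.0]]
ft_force: [1.1, 0.8, 6.3]
grip_width: 0.0105
gripper_force: 49.2
time_s: 31.38
position: [0.4409, 0.053, 0.0488]
tool_rot: [[-0.115, 0.993, 0.003], [0.993, 0.115, -0.0], [-0.0, 0.003, -1.0]]
ft_force: [2.7, 1.4, 7.1]
grip_width: 0.0101
gripper_force: 49.3
```

```bash
python3 -m pendant '[[[0,-0.08,0],[0,0,0]],[[0,0,0],[0,0,0]]]'
python3 -m pendant '[[[0,-0.08,0],[0,0,0]],[[0,0,0],[0,0,0]]]'
```

```text
time_s: 31.62
position: [0.4377, 0.0526, 0.0488]
tool_rot: [[-0.115, 0.993, 0.003], [0.993, 0.115, -0.0], [-0.0, 0.003, -1.0]]
ft_force: [2.0, 0.9, 6.9]
grip_width: 0.0104
gripper_force: 49.3
time_s: 31.88
position: [0.4346, 0.0523, 0.0488]
tool_rot: [[-0.115, 0.993, 0.003], [0.993, 0.115, -0.0], [-0.0, 0.003, -1.0]]
ft_force: [2.6, 1.0, 6.4]
grip_width: 0.0102
gripper_force: 49.3
```

```bash
python3 -m pendant '[[[0,-0.1,0],[0,0,0]],[[0,0,0],[0,0,0]]]'
python3 -m pendant '[[[0,-0.1,0],[0,0,0]],[[0,0,0],[0,0,0]]]'
```

```text
time_s: 32.12
position: [0.433, 0.0518, 0.0489]
tool_rot: [[-0.115, 0.993, 0.008], [0.993, 0.115, -0.0], [-0.001, 0.008, -1.0]]
ft_force: [11.4, 6.0, -1.6]
grip_width: 0.0102
gripper_force: 49.2
time_s: 32.38
position: [0.4331, 0.051, 0.0492]
tool_rot: [[-0.114, 0.993, 0.017], [0.993, 0.114, -0.0], [-0.002, 0.017, -1.0]]
ft_force: [28.1, 7.6, -14.9]
grip_width: 0.0101
gripper_force: 49.0
```

The force shows the front stop. I relax the pull, release, rise and check.

```bash
python3 -m pendant '[[[0,0.13,0],[0,0,0]],[[0,0,0],[0,0,0]]]'
python3 -m pendant '[[[0,0,0],[0,0,0]],[[0,0,0],[0,0,0]],[[0,0,0],[0,0,0]],[[0,0,-0.3],[0,0,0]],[[0,0,-0.8],[0,0,0]],[[0,0,-1],[0,0,0]],[[0,0,-1],[0,0,0]],[[0,0,-1],[0,0,0]]]' 0.5
python3 chk.py e
```

```text
time_s: 32.62
position: [0.433, 0.0514, 0.0488]
tool_rot: [[-0.116, 0.993, 0.005], [0.993, 0.116, -0.001], [-0.002, 0.005, -1.0]]
ft_force: [5.8, -1.5, 4.6]
grip_width: 0.01
gripper_force: 50.9
time_s: 33.62
position: [0.4304, 0.0521, 0.2143]
tool_rot: [[-0.116, 0.993, 0.001], [0.993, 0.116, -0.0], [-0.0, 0.001, -1.0]]
ft_force: [0.4, -0.6, -0.4]
grip_width: 0.043
gripper_force: 0.0
33.625 [0.4304 0.0521 0.2143]
top 375 [643.   74.3] 33.3 press dx,dy mm [-22.8  -0.4]
top 533 [576.7  25.3] 33.3 press dx,dy mm [-94.3 -41.4]
top 514 [567.5 108.9] 33.1 press dx,dy mm [-93.8  42.7]
top knob (array([667.1,  79.2]), 24.0) 0.235
lid_a_centre [([0.566, 0.111, 0.12], 0.97)]
pull_loop [([0.567, 0.112, 0.117], 0.27), ([0.642, 0.077, 0.115], 0.21)]
scene 169 [641.6  73.7] 34.1 press dx,dy mm [-24.3  -0.8]
scene 105 [565.7 103.3] 29.4 press dx,dy mm [-96.2  37.4]
scene 161 [577.6  21.9] 34.4 press dx,dy mm [-93.8 -44.8]
scene knob (array([666.2,  76.3]), 24.9) 0.2318
lid_a_centre [([0.64, 0.076, 0.047], 0.71), ([0.621, -0.124, -0.001], 0.62), ([0.564, 0.113, 0.117], 0.61)]
pull_loop [([0.461, 0.056, 0.067], 0.93)]
```

View pics/escene.png

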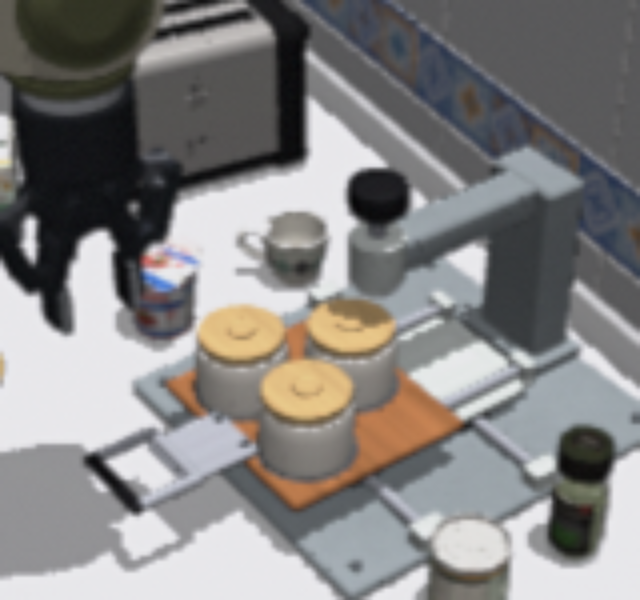

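The tray is out with the loop at (130,470), all three lids are flush, the plunger is up, the gripper is free, and the bystanders in view are in place. I hand in.

```bash
python3 -c "
from rig import *
print(close_job())"
```

```text
the job is handed in; nothing more can be done
None
```

I pressed all three lids home, each centred to about 2 mm under the plunger, drew the tray out to its front stop, and handed the job in at about 34 s of the 69 s allowed; the hand-in returned no verdict.

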